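# Restack the herb mill's spindle

### The arm

A 6-joint arm with a two-finger parallel gripper is mounted at the origin on the work surface. World frame = base frame: x ahead of the robot, y to its left, z up, the work surface at z = 0. Lengths are in mm, angles in rad, forces in N, time in s.
With the tool pointing down it reaches from about 350 to 775 mm from the base axis. Payload 7.3 kg.
Tool frame: the origin (TCP) lies midway between the tips of the shut fingers; the grasp point (between the pads) lies 19 mm behind it (grip_depth is the distance from the TCP to the grasp point, in mm); z points along the fingers, y is the direction in which the jaws open and shut (so a half turn about z gives the same grasp; the last joint's range is limited). The gripper opens to 92 mm and grips with 3 to 60 N. Pads are 19 mm wide; open, the fingers measure 130 mm over their backs; the gripper's body (75 mm by 190 mm) begins 47 mm behind the grasp point.
Start: joints at [-1.426, 0.342, 1.524, -0, 1.275, -0.146], TCP at [150.55, -502.971, 226.741] pointing down, gripper open.
Joint ranges: [-2.53, 2.53], [-0.77, 2.02], [0.04, 2.7], [-1, 4.14], [0.28, 2.66], [-3.11, 3.11]. Speed limits (rad/s): [2.57, 2.57, 3.14, 3.14, 3.14, 3.14].

### API

Orientations are given as [roll, pitch, yaw] about the fixed x, y, z axes, in that order (R = Rz(yaw) Ry(pitch) Rx(roll)).
In Python, from plant import get_obs, capture, close_job, spot_in, silhouettes, mark_of, grip_depth gives the robot as it stands.
- The arm moves only by the tool servo_tool, never from a script. Its arguments are lists of equal length, an entry for each row: "slide": the shift along the tool's x, y, z normalised to -1 to 1, where 1 is 20 cm, a list of three; "rot": the turn, a rotation vector about the tool's x, y, z normalised to -1 to 1, where 1 is pi rad, a list of three; "claw": the finger opening in mm, from 0 to 91.8. A call has 1 to 5 rows; each row is the pose to reach, as a shift and turn from the pose commanded when the call began, along the tool's axes at that moment, turning the shorter way round; what a row does not reach only later rows make up. A row lasts 1/8 s, in which the tool goes at most 62.5 mm and 10.7 degrees, less where a joint would pass 70% of its speed; a pose out of reach is approached as far as the arm can. A call with a number of a shift or a turn outside -1 to 1 is refused whole. A call with a gripper value outside its range is refused whole. The fingers move at their own pace and stop on an object; the grip force is fixed at half the most. Time passes only in rows, so rows that repeat a pose let the fingers close. It gives the time, the measured TCP pose, the force and the opening at its end, in the units of the state.
- get_obs(): the state, without advancing time (a new reading comes with each control period).
- capture(name): name is "scene" or "top" or "wrist"; returns a dict with "frame" (400x640x3 uint8, red, green, blue), "depth" (400x640 float32, mm along the optical axis (not along the pixel's ray), 0 where there is no reading), "vertical_fov" (degrees; the focal length in pixels is half the picture's height over the tangent of half this angle, whatever the lens; pixels are square), "cx", "cy" (the principal point, pixels), "D" ([k1, k2, p1, p2, k3] as OpenCV has them; the pictures are not rectified), "position" and "rotation" of the camera in the world. Camera axes: x right, y down, z forward; pixel columns grow to the right and rows downward; lengths in mm; the calibration is good to about 2 mm. A picture is of the moment at which its call begins.
- close_job(): hands the job in, once; it reports no verdict.
Trained networks look in the newest picture that a camera, given by its name, has taken for a name from the list of things; names that differ only in an ending like _2 or _b are one class to them, and where a whole thing is asked for, a point or a joint stands for the part that bears it (a point fixed in the world has none). Each returns a list of dicts, best first, with "confidence" (0 to 1); they miss things now and then, are a little off and sometimes report something else, mostly with a low value. They report only what shows in the picture. A call takes as long as a camera call. They do not tell look-alikes from the thing itself.
- spot_in(query, camera): "box" ([left, top, right, bottom] in pixels, round what is visible of it).
- silhouettes(query, camera): "pixels" (400x640 bool, what is visible of it) and "box" ([left, top, right, bottom] in pixels, round what is visible of it).
- mark_of(query, camera): "xy" ([column, row] in pixels: a listed point, or the origin of a listed thing).
The state is a dict: "time": time; "joint_positions": joint angles; "dq": joint speeds; "tau": joint torques, N m; "tool_pos": TCP position; "tcp_rot": TCP orientation; "contact_force": force on the tool from outside, world axes, zero at the start; "moment": the same for the moment, N m; "grip_width": finger opening in mm.
Only numpy, scipy, OpenCV 4.12 (cv2) and the standard library are available. Lean on these libraries where they do the work, as an engineer would, in place of code of your own. Each camera call takes 0.05 s, during which the arm holds its last target. There are 200 camera calls.

### The job

The dispensary's herb mill has been cleaned and its spindle must be put back together. Put the tall brass spacer over the upright shaft of the mill, down onto the bearing, and then the red washer over the shaft on top of the spacer, both lying flat, so that the clamp knob could go on next.

Things in the scene. Friction and masses are not known exactly. Their poses are not given: they have to be found in the camera images.
- mill: The herb mill, fixed: round white housing 156 mm across its foot, 132 mm across its flat top 70 mm above the counter, with three lugs 4 mm high near the top's rim. Origin at the centre of its underside, z up.
- seat (a point): Centre of the top face of the mill's bearing, where the spacer sits, z up along the shaft. The bearing is a dark steel disc 48 mm across, its top 76 mm above the counter (6 mm above the housing). The bright upright shaft is 14 mm thick and rises 48 mm above this point, the last 12 mm tapering to a 4 mm tip.
- spacer_center (a point): Centre (half-way up, on the axis) of the tall brass spacer: loose plain ring, outer diameter 44 mm, bore 28 mm, 26 mm tall, about 0.2 kg, flat on the counter, axis (z) upright. A brass ring of the same diameters but only 10 mm tall also lies there and is not part of this stack.
- washer_center (a point): Centre (half-way up, on the axis) of the red washer: loose plain ring, outer diameter 50 mm, bore 28 mm, 12 mm thick, about 0.03 kg, flat on the counter, axis (z) upright. A black washer of the same size and the black clamp knob, 50 mm across and 26 mm tall, lie there too and are not needed.
Things that resemble listed ones, but are neither listed nor needed, are in the scene too. Leave any pink look-alike of the part that bears spacer_center alone. Of the things shaped like the part that bears washer_center, the red one is meant.

How it is judged (in metres and radians):
On the way, in this order (a step that is already met when the one before it is completed fails the run):
1. the tall brass spacer is on the shaft, flat on the bearing (horizontal distance between spacer_center and seat below 0.012 m and z of spacer_center in the frame of seat between 0.01 and 0.017 m and angle between the z axis of spacer_center and the z axis of seat, either way round below 0.17 rad), for 0.2 s.
2. the red washer is on the shaft, flat on top of the spacer (all of step 1 and horizontal distance between washer_center and seat below 0.012 m and z of washer_center in the frame of seat between 0.028 and 0.037 m and angle between the z axis of washer_center and the z axis of seat, either way round below 0.17 rad), for 0.2 s.
At the end, for the whole second after the job is handed in: Spacer around the shaft, flat on the bearing (centre 10 to 17 mm above the seat, within 12 mm of the axis); red washer around the shaft, flat on the spacer (centre 28 to 37 mm above the seat, within 12 mm of the axis); both within 0.17 rad of square to the shaft (all of step 2); the robot touches nothing.
It also fails if it takes over 64 s, if anything falls off the work surface, if the arm or the gripper's body presses on something with over 40 N, if the wrist force passes 120 N, or if a joint passes its speed limit or range.

## Working session

There is one attempt and no reset: what is moved stays moved. The work goes in short steps, Python scripts to look and compute and a tool call to move; the robot and the scene stay as the last step left them, time stands still between calls to the robot, and variables do not carry over. Pictures are saved under pics/ and viewed, about 8 in all and at most 12, crops included, and the job is handed in when it is done.

Besides the shell and the picture viewer there is one more tool, called after ">>>" as name(argument=value, ...) on one line, values as JSON. servo_tool: Moves the arm, as the interface text tells. Scaled input: -1 to 1 covers 20 cm each way for a shift and pi rad each way for a turn. Its arguments: {"type":"object","properties":{"slide":{"type":"array","items":{"type":"array","items":{"type":"number"}}},"rot":{"type":"array","items":{"type":"array","items":{"type":"number"}}},"claw":{"type":"array","items":{"type":"number"}}},"required":["slide","rot","claw"]}

```bash
ls; mkdir -p pics; cat > h.py <<'E'
import numpy as np, cv2
from plant import *
def K(c):
    f=200/np.tan(np.radians(c["vertical_fov"])/2)
    return np.array([[f,0,c["cx"]],[0,f,c["cy"]],[0,0,1]])
def ray(c,uv):
    n=cv2.undistortPoints(np.array([[uv]],float),K(c),np.array(c["D"],float))[0,0]
    return np.array([n[0],n[1],1.])
def pt_z(c,uv,z):
    d=np.array(c["rotation"])@ray(c,uv); p=np.array(c["position"])
    return p+d*(z-p[2])/d[2]
def cloud(c,mask):
    v,u=np.nonzero(mask&(c["depth"]>0)); 
    n=cv2.undistortPoints(np.stack([u,v],1).astype(float)[:,None],K(c),np.array(c["D"],float))[:,0]
    z=c["depth"][v,u]
    return (np.c_[n,np.ones(len(n))]*z[:,None])@np.array(c["rotation"]).T+np.array(c["position"])
def save(im,name): cv2.imwrite("pics/"+name,im[:,:,::-1])
E
python3 - <<'E'
from h import *
print(get_obs())
for n in ["top","scene"]:
    c=capture(n); save(c["frame"],n+"1.png"); print(n,c["position"],np.round(c["rotation"],3).tolist(),c["D"],c["vertical_fov"])
    for q in ["mill","spacer_center","washer_center"]:
        for s in silhouettes(q,n):
            P=cloud(c,s["pixels"]); 
            if len(P)==0: continue
            zt=np.percentile(P[:,2],95); T=P[P[:,2]>zt-4]; col=np.median(c["frame"][s["pixels"]],0)
            print(q,round(s["confidence"],2),np.round(s["box"]),col,"ztop",zt.round(1),"mid",((T.min(0)+T.max(0))/2).round(1),"ext",np.ptp(T,0).round(0))
    for q in ["seat","spacer_center","washer_center"]:
        print(q,[(np.round(m["xy"]),round(m["confidence"],2)) for m in mark_of(q,n)])
E
```

```text
pics
{'time': 0.0, 'joint_positions': array([-1.42598496e+00,  3.42698106e-01,  1.52503611e+00,  1.25509230e-05,
        1.27539804e+00, -1.46009167e-01]), 'dq': array([ 0.00010871,  0.00132586,  0.00063902, -0.00046581,  0.00041932,
        0.00098108]), 'tau': array([-1.75125428e-03, -4.31241024e+01, -2.44228953e+01,  7.15137203e-02,
        5.57394954e-02, -1.06980574e-04]), 'tool_pos': array([ 150.4974182 , -502.53265937,  226.05108123]), 'tcp_rot': array([-3.14007118e+00, -2.35871942e-04,  2.90816691e-01]), 'contact_force': array([-0.23283714, -0.46417745, -0.03733883]), 'moment': array([ 0.02569524, -0.06300727, -0.04574892]), 'grip_width': 91.83497062478895}
top [457.15683898 -42.58084992 856.93958543] [-2.989, 0.012, -1.597] [-0.061684  0.        0.        0.        0.      ] 52.28236074229374Traceback (most recent call last):
  File "<stdin>", line 7, in <module>
  File "h.py", line 16, in cloud
    return (np.c_[n,np.ones(len(n))]*z[:,None])@np.array(c["rotation"]).T+np.array(c["position"])
           ~~~~~~~~~~~~~~~~~~~~~~~~~~~~~~~~~~~~~~~~~~~~~~~~~~~~~~~~~~~~~~^~~~~~~~~~~~~~~~~~~~~~~~
ValueError: operands could not be broadcast together with shapes (4539,) (3,)
```

View pics/top1.png

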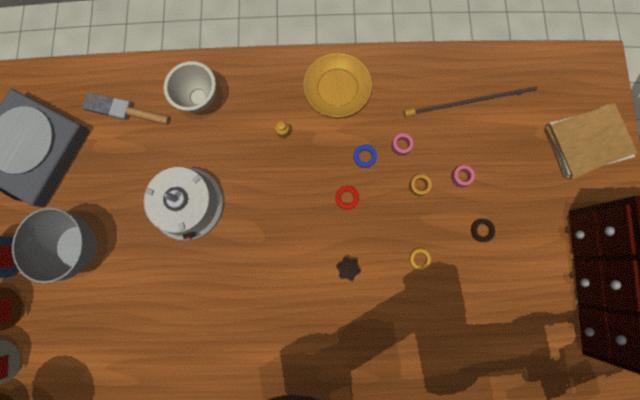

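The top view shows the mill at (175,202) and the red washer at (347,197). The brass rings are at (421,184) and (420,259), pink ones at (402,144) and (464,176), blue at (365,156), black at (483,230) and the knob at (348,268). The camera rotation is given as rpy, so I'm fixing the helper.

```bash
python3 - <<'E'
s=open('h.py').read()
s=s.replace('np.array(c["rotation"])','rot(c["rotation"])').replace('def K(c)','from scipy.spatial.transform import Rotation\ndef rot(r): return Rotation.from_euler("xyz",r).as_matrix()\ndef K(c)')
open('h.py','w').write(s)
E
python3 - <<'E'
from h import *
for n in ["top","scene"]:
    c=capture(n); save(c["frame"],n+"1.png"); print(n,c["position"])
    for q in ["mill","spacer_center","washer_center"]:
        for s in silhouettes(q,n):
            P=cloud(c,s["pixels"]); 
            if len(P)==0: continue
            zt=np.percentile(P[:,2],90); T=P[abs(P[:,2]-zt)<4]; col=np.median(c["frame"][s["pixels"]],0)
            print(q,round(s["confidence"],2),np.round(s["box"]),col,"ztop",zt.round(1),"mid",((T.min(0)+T.max(0))/2).round(1),"ext",np.ptp(T,0).round(0))
    for q in ["seat","spacer_center","washer_center"]:
        print(q,[(np.round(m["xy"]),round(m["confidence"],2),pt_z(c,m["xy"],{"s":76,"p":13,"w":6}[q[0] if q!="spacer_center" else "p"]).round(1)) for m in mark_of(q,n)])
    if n=="top": a=cv2.resize(c["frame"][120:280,320:500],(720,640))[:600]; save(a,"crop.png")
E
```

```text
top [457.15683898 -42.58084992 856.93958543]
mill 0.57 [143. 163. 225. 242.] [178. 175. 166.] ztop 75.0 mid [587.  255.5  74.9] ext [130. 131.   8.]
spacer_center 0.88 [451. 166. 475. 190.] [163.  91. 102.] ztop 27.5 mid [ 629.  -329.2   26.5] ext [43. 44.  6.]
spacer_center 0.61 [410. 177. 434. 193.] [162.5 119.   47. ] ztop 27.7 mid [ 612.4 -236.9   26.5] ext [43. 40.  5.]
spacer_center 0.55 [393. 133. 411. 155.] [171.  95. 112.] ztop 28.1 mid [ 701.9 -204.7   27.1] ext [42. 41.  6.]
washer_center 0.71 [357. 144. 378. 168.] [ 53.5  72.  150.5] ztop 14.2 mid [ 679.9 -124.7   13.3] ext [47. 49.  6.]
washer_center 0.59 [334. 187. 360. 208.] [173.  40.  26.] ztop 14.0 mid [591.4 -83.2  13.2] ext [47. 48.  6.]
seat [(array([171., 198.]), 0.87, array([588.6, 264.5,  76. ]))]
spacer_center [(array([400., 145.]), 0.84, array([ 700.5, -202.3,   13. ])), (array([419., 186.]), 0.8, array([ 610.2, -236. ,   13. ])), (array([462., 176.]), 0.68, array([ 628.6, -329.8,   13. ]))]
washer_center [(array([368., 156.]), 0.88, array([ 681.3, -132.4,    6. ])), (array([345., 198.]), 0.86, array([590.9,
[... 728 characters left out ...]
 [49. 47.  8.]
washer_center 0.69 [257. 219. 280. 235.] [ 48.  79. 158.] ztop 13.9 mid [ 679.8 -124.7   13.8] ext [49. 50.  8.]
washer_center 0.51 [382. 262. 454. 341.] [195. 198. 185.] ztop 74.5 mid [586.7 258.8  74.5] ext [130. 130.   8.]
seat [(array([424., 287.]), 0.7, array([582.9, 258.9,  76. ]))]
spacer_center [(array([237., 210.]), 0.83, array([ 702. , -207.9,   13. ])), (array([258., 182.]), 0.66, array([ 608.5, -241.1,   13. ])), (array([231., 168.]), 0.58, array([ 625.9, -329.5,   13. ]))]
washer_center [(array([303., 215.]), 0.74, array([594.6, -88.5,   6. ])), (array([266., 224.]), 0.68, array([ 675.1, -131. ,    6. ])), (array([418., 305.]), 0.45, array([586.9, 259.8,   6. ]))]
```

View pics/scene1.png

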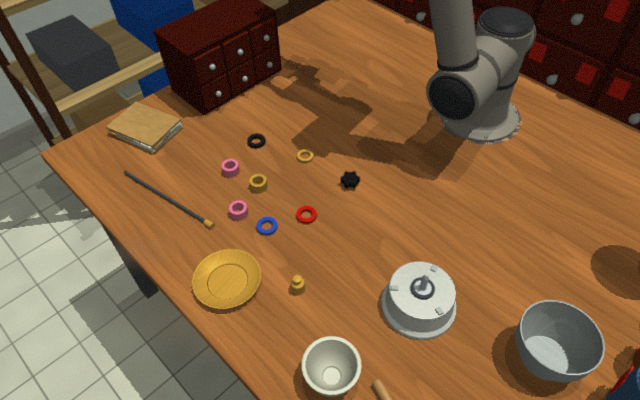

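View pics/crop.png

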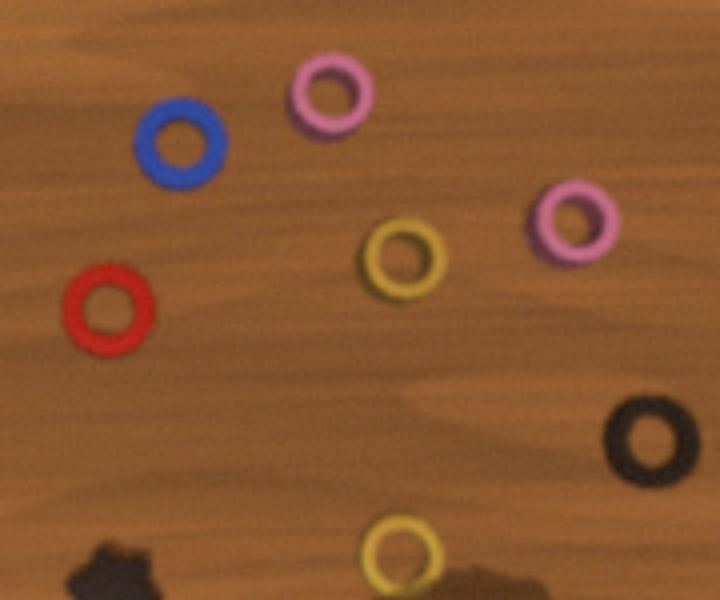

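Spacer candidates: the brass ring at (421,184) has its top at z≈27 mm, so it is the tall one. The short brass ring is at (420,259), and the pink look-alikes are at (402,144) and (464,176). For the washer I take red at (347,197), not blue (365,156) or black (483,230). The crop agrees with these choices, so I'm moving over the spacer.

>>> servo_tool(slide=[[0.865, -0.204, 0.128], [0.865, -0.204, 0.128], [0.865, -0.204, 0.128], [0.865, -0.204, 0.128]], rot=[[0, 0, 0], [0, 0, 0], [0, 0, 0], [0, 0, 0]], claw=[70, 70, 70, 70])

```text
time: 1.3
tool_pos: [307.1, -412.0, 200.6]
tcp_rot: [-3.14, -0.0, 0.296]
contact_force: [-0.2, -0.7, 0.7]
grip_width: 69.8
```

>>> servo_tool(slide=[[0.865, -0.204, 0.128], [0.865, -0.204, 0.128], [0.865, -0.204, 0.128], [0.865, -0.204, 0.128]], rot=[[0, 0, 0], [0, 0, 0], [0, 0, 0], [0, 0, 0]], claw=[70, 70, 70, 70])

```text
time: 1.8
tool_pos: [460.4, -324.2, 174.8]
tcp_rot: [-3.141, 0.0, 0.295]
contact_force: [-0.1, -0.8, 0.6]
grip_width: 70.1
```

>>> servo_tool(slide=[[0.865, -0.204, 0.128], [0.865, -0.204, 0.128], [0.865, -0.204, 0.128], [0.865, -0.204, 0.128], [0.865, -0.204, 0.128]], rot=[[0, 0, 0], [0, 0, 0], [0, 0, 0], [0, 0, 0], [0, 0, 0]], claw=[70, 70, 70, 70, 70])

```text
time: 2.42
tool_pos: [611.6, -238.5, 149.9]
tcp_rot: [3.141, 0.001, 0.29]
contact_force: [0.7, 0.1, 0.1]
grip_width: 70.1
```

```bash
cat >> h.py <<'E'
def go(target,o=None):
    "slide numbers from measured TCP to world target"
    o=o or get_obs(); return (rot(o["tcp_rot"]).T@(np.array(target)-o["tool_pos"])/200).round(3)
def rings(q,n,zexp,c=None):
    c=c or capture(n)
    for s in silhouettes(q,n):
        P=cloud(c,s["pixels"]); T=P[abs(P[:,2]-zexp)<4]
        if len(T)<20: continue
        m=s["pixels"].astype(np.uint8); cs,_=cv2.findContours(m,0,1); k=max(cs,key=cv2.contourArea)
        (u,v),r=cv2.minEnclosingCircle(k)
        print(q,round(s["confidence"],2),np.round(s["box"]),np.median(c["frame"][s["pixels"]],0),"z",np.percentile(P[:,2],90).round(1),"mid",((T.min(0)+T.max(0))/2).round(1),"circ",cv2.minEnclosingCircle(T[:,:2].astype(np.float32)))
    return c
E
python3 - <<'E'
from h import *
o=get_obs(); print(o["time"],o["tool_pos"],o["tcp_rot"],o["joint_positions"].round(2),o["grip_width"])
c=rings("spacer_center","wrist",27); print(c["position"]); save(c["frame"],"w1.png")
E
```

```text
2.425 [ 611.5919537  -238.49098068  149.9090786 ] [3.14127331e+00 9.97319750e-04 2.89804894e-01] [-0.49  0.65  1.23 -0.    1.26  0.79] 70.07596286092158
spacer_center 0.71 [396. 171. 455. 229.] [185. 108. 136.] z 27.1 mid [ 628.  -329.5   26.1] circ ((627.9596557617188, -329.9581298828125), 22.2860107421875)
spacer_center 0.69 [293. 163. 344. 218.] [166. 131.  51.] z 27.3 mid [ 611.9 -238.5   26.1] circ ((611.6964721679688, -238.6776580810547), 21.70060920715332)
spacer_center 0.57 [280.  37. 341. 102.] [255. 176. 209.] z 27.3 mid [ 700.7 -206.    26.2] circ ((700.7610473632812, -205.9794921875), 22.087982177734375)
[ 683.29952585 -217.61734797  308.45432153]
```

View pics/w1.png

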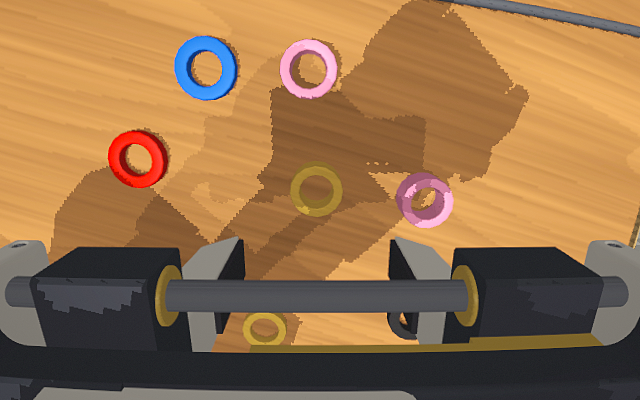

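The wrist picture shows the tall brass ring at (317,190), directly below the tool and clear of both pink ones. Descending and gripping.

>>> servo_tool(slide=[[0, 0, 0.3], [0, 0, 0.55], [0, 0, 0.7], [0, 0, 0.73], [0, 0, 0.73]], rot=[[0, 0, 0], [0, 0, 0], [0, 0, 0], [0, 0, 0], [0, 0, 0]], claw=[70, 70, 70, 70, 70])

```text
time: 3.15
tool_pos: [612.8, -238.1, 5.2]
tcp_rot: [3.14, -0.001, 0.29]
contact_force: [0.4, -0.0, 0.4]
grip_width: 70.1
```

>>> servo_tool(slide=[[0, 0, 0], [0, 0, 0], [0, 0, 0], [0, 0, 0], [0, 0, 0]], rot=[[0, 0, 0], [0, 0, 0], [0, 0, 0], [0, 0, 0], [0, 0, 0]], claw=[30, 30, 30, 30, 30])

```text
time: 3.78
tool_pos: [613.1, -237.1, 4.7]
tcp_rot: [3.141, -0.001, 0.291]
contact_force: [-1.3, -1.2, 5.6]
grip_width: 41.9
```

>>> servo_tool(slide=[[0, 0, -0.3], [0, 0, -0.6], [0, 0, -0.9], [0, 0, -0.9], [0, 0, -0.9]], rot=[[0, 0, 0], [0, 0, 0], [0, 0, 0], [0, 0, 0], [0, 0, 0]], claw=[30, 30, 30, 30, 30])

```text
time: 4.4
tool_pos: [611.9, -236.4, 182.4]
tcp_rot: [-3.14, 0.002, 0.291]
contact_force: [0.6, -1.2, -3.2]
grip_width: 42.4
```

>>> servo_tool(slide=[[0.197, -0.803, 0], [0.197, -0.803, 0], [0.197, -0.803, 0], [0.197, -0.803, 0]], rot=[[0, 0, 0], [0, 0, 0], [0, 0, 0], [0, 0, 0]], claw=[30, 30, 30, 30])

```text
time: 4.9
tool_pos: [602.9, -68.2, 181.2]
tcp_rot: [-3.138, 0.005, 0.295]
contact_force: [-0.5, 0.2, -1.7]
grip_width: 42.5
```

>>> servo_tool(slide=[[0.197, -0.803, 0], [0.197, -0.803, 0], [0.197, -0.803, 0], [0.197, -0.803, 0]], rot=[[0, 0, 0], [0, 0, 0], [0, 0, 0], [0, 0, 0]], claw=[30, 30, 30, 30])

```text
time: 5.4
tool_pos: [595.0, 95.5, 181.7]
tcp_rot: [-3.14, 0.004, 0.294]
contact_force: [0.8, -0.0, -2.9]
grip_width: 42.8
```

>>> servo_tool(slide=[[0.197, -0.803, 0], [0.197, -0.803, 0], [0.197, -0.803, 0], [0.197, -0.803, 0], [0.197, -0.803, 0]], rot=[[0, 0, 0], [0, 0, 0], [0, 0, 0], [0, 0, 0], [0, 0, 0]], claw=[30, 30, 30, 30, 30])

```text
time: 6.02
tool_pos: [587.9, 256.7, 182.5]
tcp_rot: [3.141, 0.002, 0.29]
contact_force: [0.6, 0.5, -2.6]
grip_width: 42.7
```

```bash
python3 - <<'E'
from h import *
o=get_obs(); print(o["time"],o["tool_pos"],o["tcp_rot"],o["joint_positions"].round(2),o["grip_width"],o["contact_force"])
c=capture("wrist"); save(c["frame"],"w2.png")
print("seat",[(m["xy"],m["confidence"],pt_z(c,m["xy"],76)) for m in mark_of("seat","wrist")])
P=cloud(c,np.ones((400,640),bool)); P=P[np.hypot(P[:,0]-587,P[:,1]-259)<100]
for lo,hi in [(66,72),(100,113),(113,122),(122,128)]:
    T=P[(P[:,2]>lo)&(P[:,2]<hi)]
    if len(T)>5: print(lo,hi,len(T),T.min(0).round(1),T.max(0).round(1),cv2.minEnclosingCircle(T[:,:2].astype(np.float32)))
rings("spacer_center","wrist",o["tool_pos"][2]+21,c)
E
```

```text
6.025 [587.94668578 256.68382325 182.48870394] [3.14059710e+00 2.44909716e-03 2.89669072e-01] [ 0.29  0.59  1.24 -0.    1.31  1.57] 42.67957577048934 [ 0.56994822  0.46695554 -2.6132113 ]
seat [([314.9, 199.0], 0.87, array([586.11774867, 256.71825489,  76.        ]))]
66 72 13821 [521.  191.2  66.1] [653.1 323.1  72. ] ((586.8292236328125, 256.9920959472656), 66.31404113769531)
100 113 116 [585.  251.4 100.1] [593.8 263.7 113. ] ((588.1251220703125, 257.55352783203125), 6.684316635131836)
113 122 199 [582.4 250.6 113. ] [593.4 263.6 122. ] ((587.16162109375, 257.33013916015625), 6.70540189743042)
122 128 19 [586.8 254.4 122.3] [589.8 260.4 125. ] ((588.1074829101562, 257.42254638671875), 3.019458055496216)
spacer_center 0.94 [266. 217. 368. 325.] [155. 121.  46.] z 204.9 mid [586.5 256.9 203.1] circ ((586.2913208007812, 255.6904296875), 22.11273765563965)
```

View pics/w2.png

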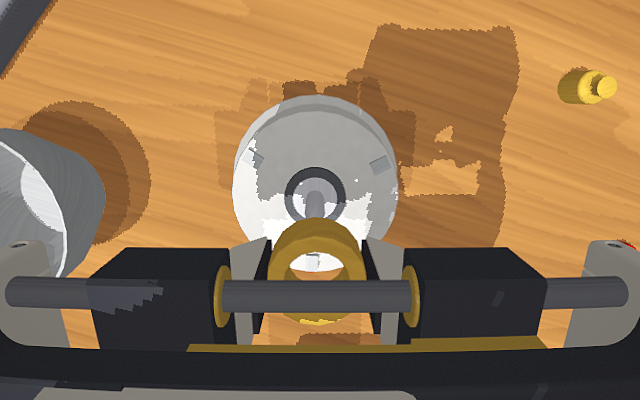

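The spacer in the grip sits level, and its axis at about (586.5,256.5) lines up with the shaft at (587.2,257.2), within the 7 mm clearance. Lowering it.

>>> servo_tool(slide=[[0, 0, 0.1], [0, 0, 0.2], [0, 0, 0.3], [0, 0, 0.35], [0, 0, 0.35]], rot=[[0, 0, 0], [0, 0, 0], [0, 0, 0], [0, 0, 0], [0, 0, 0]], claw=[30, 30, 30, 30, 30])

```text
time: 6.8
tool_pos: [587.7, 257.8, 113.4]
tcp_rot: [3.141, 0.001, 0.29]
contact_force: [0.0, -0.2, -1.5]
grip_width: 42.5
```

>>> servo_tool(slide=[[0, 0, 0.06], [0, 0, 0.11], [0, 0, 0.14], [0, 0, 0.145], [0, 0, 0.145]], rot=[[0, 0, 0], [0, 0, 0], [0, 0, 0], [0, 0, 0], [0, 0, 0]], claw=[30, 30, 30, 30, 30])

```text
time: 7.42
tool_pos: [587.9, 258.6, 85.0]
tcp_rot: [3.142, -0.0, 0.291]
contact_force: [-1.0, -0.0, -2.3]
grip_width: 42.3
```

Not touching yet. Going down a little at a time until contact.

>>> servo_tool(slide=[[0, 0, 0.008], [0, 0, 0.014], [0, 0, 0.02], [0, 0, 0.02]], rot=[[0, 0, 0], [0, 0, 0], [0, 0, 0], [0, 0, 0]], claw=[30, 30, 30, 30])

```text
time: 7.92
tool_pos: [587.8, 258.5, 80.8]
tcp_rot: [3.141, 0.0, 0.291]
contact_force: [0.5, 0.5, -3.0]
grip_width: 42.6
```

>>> servo_tool(slide=[[0, 0, 0], [0, 0, 0], [0, 0, 0], [0, 0, 0]], rot=[[0, 0, 0], [0, 0, 0], [0, 0, 0], [0, 0, 0]], claw=[58, 58, 58, 58])

```text
time: 8.43
tool_pos: [587.8, 258.6, 81.0]
tcp_rot: [3.142, -0.0, 0.291]
contact_force: [0.5, 0.4, 0.2]
grip_width: 58.3
```

>>> servo_tool(slide=[[0, 0, -0.1], [0, 0, -0.3], [0, 0, -0.5], [0, 0, -0.5], [0, 0, -0.5]], rot=[[0, 0, 0], [0, 0, 0], [0, 0, 0], [0, 0, 0], [0, 0, 0]], claw=[58, 58, 58, 58, 58])

```text
time: 9.05
tool_pos: [587.4, 258.4, 180.3]
tcp_rot: [3.142, 0.001, 0.291]
contact_force: [-1.0, 0.4, 0.7]
grip_width: 58.1
```

```bash
python3 - <<'E'
from h import *
o=get_obs(); print(o["time"],o["tool_pos"],o["tcp_rot"])
c=capture("wrist"); save(c["frame"],"w3.png")
rings("spacer_center","wrist",103,c)
E
```

```text
9.05 [587.35677758 258.44122035 180.2979953 ] [3.14151986e+00 9.33645843e-04 2.90797630e-01]
spacer_center 0.76 [287. 174. 349. 242.] [153.  119.   45.5] z 103.2 mid [586.  257.4 101.9] circ ((586.11669921875, 257.37799072265625), 21.90597915649414)
```

View pics/w3.png

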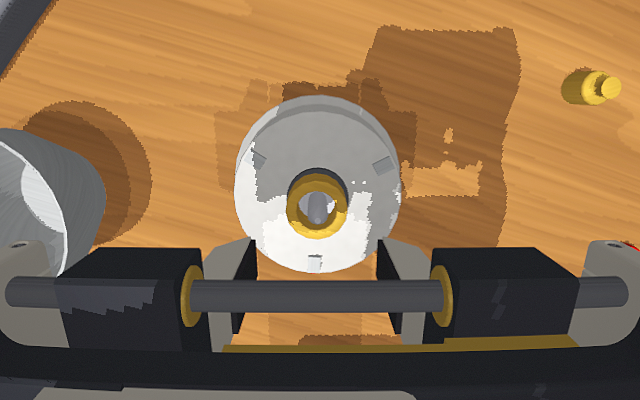

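The spacer is down around the shaft at (317,205), flat with its top at about 103 mm. Next, the red washer.

>>> servo_tool(slide=[[-0.236, 0.82, 0], [-0.236, 0.82, 0], [-0.236, 0.82, 0], [-0.236, 0.82, 0]], rot=[[0, 0, 0], [0, 0, 0], [0, 0, 0], [0, 0, 0]], claw=[74, 74, 74, 74])

```text
time: 9.65
tool_pos: [589.2, 84.7, 179.7]
tcp_rot: [3.142, 0.002, 0.286]
contact_force: [0.8, -0.2, 0.4]
grip_width: 74.1
```

>>> servo_tool(slide=[[-0.236, 0.82, 0.15], [-0.236, 0.82, 0.15], [-0.236, 0.82, 0.15], [-0.236, 0.82, 0.15], [-0.236, 0.82, 0.15]], rot=[[0, 0, 0], [0, 0, 0], [0, 0, 0], [0, 0, 0], [0, 0, 0]], claw=[74, 74, 74, 74, 74])

```text
time: 10.28
tool_pos: [591.3, -81.5, 150.3]
tcp_rot: [-3.14, 0.001, 0.291]
contact_force: [1.3, -0.2, -0.0]
grip_width: 74.2
```

```bash
python3 - <<'E'
from h import *
o=get_obs(); print(o["time"],o["tool_pos"],o["tcp_rot"])
c=rings("washer_center","wrist",13)
E
```

```text
10.275 [591.30620056 -81.5080941  150.29576676] [-3.14041932e+00  7.71023984e-04  2.91173851e-01]
washer_center 0.82 [367.  70. 432. 132.] [ 33.  96. 187.] z 13.4 mid [ 679.4 -124.9   12.1] circ ((679.4135131835938, -125.51404571533203), 25.01106071472168)
```

```bash
python3 - <<'E'
from h import *
o=get_obs(); c=capture("wrist"); f=c["frame"].astype(int)
m=(f[...,0]>110)&(f[...,1]<80)&(f[...,2]<80)
P=cloud(c,m); T=P[(abs(P[:,2]-13)<4)&(np.hypot(P[:,0]-591,P[:,1]+83)<45)]
print(len(T),np.percentile(T[:,2],90),((T.min(0)+T.max(0))/2).round(1),cv2.minEnclosingCircle(T[:,:2].astype(np.float32)))
e=((T.min(0)+T.max(0))/2); print(go([e[0],e[1],3.5]))
E
```

```text
1757 13.471365624685735 [590.8 -84.1  12. ] ((590.7882690429688, -84.21803283691406), 24.971086502075195)
[-0.008  0.014  0.737]
```

>>> servo_tool(slide=[[-0.006, 0.012, 0.3], [-0.006, 0.012, 0.55], [-0.006, 0.012, 0.7], [-0.006, 0.012, 0.735], [-0.006, 0.012, 0.735]], rot=[[0, 0, 0], [0, 0, 0], [0, 0, 0], [0, 0, 0], [0, 0, 0]], claw=[74, 74, 74, 74, 74])

```text
time: 11.05
tool_pos: [591.5, -84.8, 4.6]
tcp_rot: [3.141, -0.001, 0.292]
contact_force: [0.5, 0.1, 0.9]
grip_width: 74.0
```

>>> servo_tool(slide=[[0, 0, 0], [0, 0, 0], [0, 0, 0], [0, 0, 0], [0, 0, 0]], rot=[[0, 0, 0], [0, 0, 0], [0, 0, 0], [0, 0, 0], [0, 0, 0]], claw=[38, 38, 38, 38, 38])

```text
time: 11.68
tool_pos: [591.4, -85.5, 4.8]
tcp_rot: [3.141, -0.001, 0.291]
contact_force: [-0.6, -0.2, 6.8]
grip_width: 49.0
```

>>> servo_tool(slide=[[0, 0, -0.3], [0, 0, -0.6], [0, 0, -0.9], [0, 0, -0.9], [0, 0, -0.9]], rot=[[0, 0, 0], [0, 0, 0], [0, 0, 0], [0, 0, 0], [0, 0, 0]], claw=[38, 38, 38, 38, 38])

```text
time: 12.3
tool_pos: [590.4, -85.3, 183.3]
tcp_rot: [-3.141, 0.001, 0.291]
contact_force: [0.2, -0.0, -0.3]
grip_width: 49.0
```

>>> servo_tool(slide=[[0.238, -0.822, 0], [0.238, -0.822, 0], [0.238, -0.822, 0], [0.238, -0.822, 0]], rot=[[0, 0, 0], [0, 0, 0], [0, 0, 0], [0, 0, 0]], claw=[38, 38, 38, 38])

```text
time: 12.8
tool_pos: [588.0, 88.9, 181.6]
tcp_rot: [-3.14, 0.004, 0.295]
contact_force: [0.0, -0.4, -0.6]
grip_width: 48.6
```

>>> servo_tool(slide=[[0.238, -0.822, 0], [0.238, -0.822, 0], [0.238, -0.822, 0], [0.238, -0.822, 0], [0.238, -0.822, 0]], rot=[[0, 0, 0], [0, 0, 0], [0, 0, 0], [0, 0, 0], [0, 0, 0]], claw=[38, 38, 38, 38, 38])

```text
time: 13.42
tool_pos: [587.6, 255.4, 182.4]
tcp_rot: [3.141, 0.003, 0.29]
contact_force: [0.3, 0.2, -0.5]
grip_width: 49.0
```

```bash
python3 - <<'E'
from h import *
o=get_obs(); print(o["time"],o["tool_pos"],o["tcp_rot"],o["grip_width"],o["contact_force"])
c=capture("wrist"); save(c["frame"],"w4.png")
f=c["frame"].astype(int); m=(f[...,0]>90)&(f[...,1]<80)&(f[...,2]<80)
P=cloud(c,m); T=P[(abs(P[:,2]-o["tool_pos"][2]-6)<12)&(np.hypot(P[:,0]-587,P[:,1]-257)<45)]
print("washer",len(T),T[:,2].min(),T[:,2].max(),((T.min(0)+T.max(0))/2).round(1))
E
```

```text
13.425 [587.6389545  255.43014904 182.39318038] [3.14069294e+00 2.77580168e-03 2.90223630e-01] 49.03020717281534 [ 0.26695642  0.16957052 -0.4836316 ]
washer 4295 179.1242754898592 192.3759396395913 [592.7 254.4 185.8]
```

View pics/w4.png

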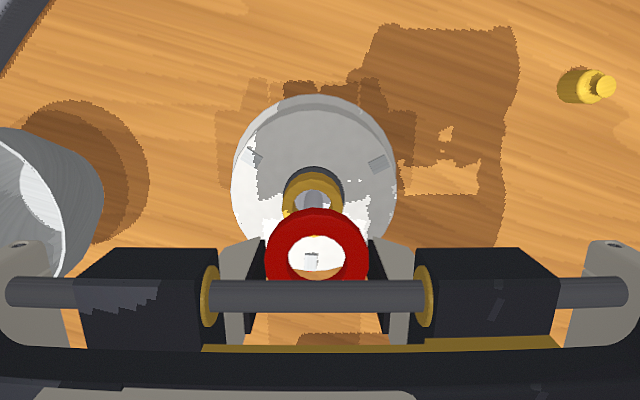

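The washer is held level, with its hole around the shaft axis. Lowering it onto the spacer.

>>> servo_tool(slide=[[0, 0, 0.1], [0, 0, 0.2], [0, 0, 0.3], [0, 0, 0.35], [0, 0, 0.35]], rot=[[0, 0, 0], [0, 0, 0], [0, 0, 0], [0, 0, 0], [0, 0, 0]], claw=[38, 38, 38, 38, 38])

```text
time: 14.1
tool_pos: [587.8, 255.7, 113.3]
tcp_rot: [3.141, 0.001, 0.289]
contact_force: [0.3, -0.0, 0.4]
grip_width: 49.0
```

>>> servo_tool(slide=[[0, 0, 0.01], [0, 0, 0.02], [0, 0, 0.025], [0, 0, 0.025]], rot=[[0, 0, 0], [0, 0, 0], [0, 0, 0], [0, 0, 0]], claw=[38, 38, 38, 38])

```text
time: 14.6
tool_pos: [587.8, 257.0, 109.0]
tcp_rot: [3.142, -0.0, 0.291]
contact_force: [0.2, 0.7, -1.0]
grip_width: 49.0
```

>>> servo_tool(slide=[[0, 0, 0.005], [0, 0, 0.009], [0, 0, 0.009]], rot=[[0, 0, 0], [0, 0, 0], [0, 0, 0]], claw=[38, 38, 38])

```text
time: 14.98
tool_pos: [587.8, 256.9, 107.0]
tcp_rot: [3.142, 0.0, 0.291]
contact_force: [-0.1, 0.0, -0.1]
grip_width: 48.7
```

>>> servo_tool(slide=[[0, 0, 0], [0, 0, 0], [0, 0, 0], [0, 0, 0]], rot=[[0, 0, 0], [0, 0, 0], [0, 0, 0], [0, 0, 0]], claw=[64, 64, 64, 64])

```text
time: 15.48
tool_pos: [587.9, 256.9, 107.1]
tcp_rot: [3.141, -0.0, 0.291]
contact_force: [-0.2, -0.2, -0.3]
grip_width: 64.0
```

>>> servo_tool(slide=[[0, 0, -0.1], [0, 0, -0.3], [0, 0, -0.4], [0, 0, -0.4], [0, 0, -0.4]], rot=[[0, 0, 0], [0, 0, 0], [0, 0, 0], [0, 0, 0], [0, 0, 0]], claw=[64, 64, 64, 64, 64])

```text
time: 16.1
tool_pos: [587.3, 256.7, 185.8]
tcp_rot: [3.141, 0.002, 0.291]
contact_force: [-0.1, -0.1, -0.3]
grip_width: 63.9
```

```bash
python3 - <<'E'
from h import *
o=get_obs(); print(o["time"],o["tool_pos"],o["contact_force"])
c=capture("wrist"); save(c["frame"],"w5.png")
f=c["frame"].astype(int); m=(f[...,0]>90)&(f[...,1]<80)&(f[...,2]<80)
P=cloud(c,m); P=P[np.hypot(P[:,0]-587,P[:,1]-257)<45]; T=P[abs(P[:,2]-115)<3.5]
A=np.c_[T[:,:2]-[587,257],np.ones(len(T))]; print("plane",np.linalg.lstsq(A,T[:,2],rcond=None)[0])
print("washer",len(T),((T.min(0)+T.max(0))/2).round(1),cv2.minEnclosingCircle(T[:,:2].astype(np.float32)))
E
```

```text
16.1 [587.26132391 256.70666731 185.81912923] [-0.06333916 -0.1411939  -0.25043125]
plane [-4.20344117e-03 -2.36908539e-03  1.14493574e+02]
washer 2665 [588.1 256.7 114. ] ((588.1738891601562, 256.51031494140625), 24.669692993164062)
```

View pics/w5.png

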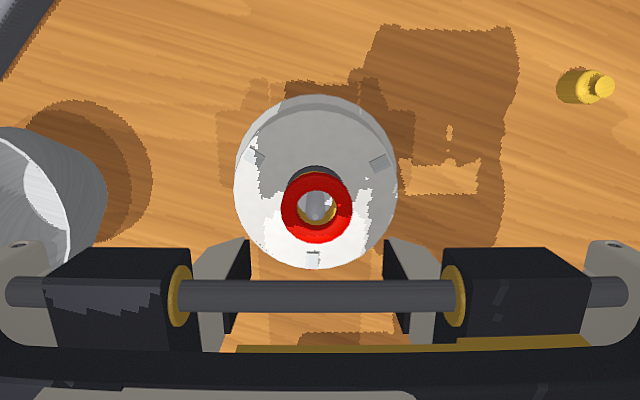

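The red washer lies flat around the shaft at (316,209). Its top is at about 114 mm, its tilt about 0.005 rad, and its centre about 1 mm from the axis. Handing in.

```bash
python3 -c "
from plant import *
print(close_job())"
```

```text
the job is handed in; nothing more can be done
None
```

I put the tall brass spacer over the shaft onto the bearing and the red washer over the shaft on top of it, then withdrew the gripper and handed the job in at about 16 s of the 64 s allowed. `close_job()` reports no verdict.

- **Spacer, last look before the washer went on:** it was flat, with its top at about 103 mm and its centre about 1 mm from the shaft axis. I did not measure it again once the washer covered it.
- **Washer, last look:** its top was at about 114 mm, which is where it should be on the spacer. Its tilt was about 0.005 rad and its centre about 1 mm from the axis.
- **Robot:** the gripper was open and about 70 mm above the stack, and the measured contact forces stayed under 7 N throughout.

Two readings were off:
- The washer network missed the red washer once from close up, so I located it by colour.
- The gripper read about 42.5 mm on the 44 mm spacer; the grip held and the spacer went on cleanly.

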